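# Set the rinsed ramekins and pestle out to drain

## Robot

A 6-joint arm with a two-finger parallel gripper is mounted at the origin on the work surface. World frame = base frame: x ahead of the robot, y to its left, z up, the work surface at z = 0. Lengths are in mm, angles in degrees, forces in N, time in s.
With the tool pointing down it reaches from about 350 to 850 mm from the base axis. Payload 8.1 kg.
Tool frame: the origin (TCP) lies between the finger pads; the fingertips stand 22 mm ahead of it and the grasp point (between the pads) lies 3 mm ahead of it; z points along the fingers, y is the line along which they close (so a half turn about z gives the same grasp; the last joint's range is limited). The gripper opens to 85 mm and grips with 20 to 120 N. Pads are 22 mm wide; open, the fingers measure 114 mm over their backs; the gripper's body (76 mm by 85 mm) begins 54 mm behind the grasp point. The pads swing forward as they close: fully open they stand 13 mm farther back than shut.
Start: joints at [-72.445, 7.471, 85.268, -0, 87.261, -4.893], TCP at [229.131, -554.53, 215.092] pointing down, gripper open.
Joint ranges: [-169.43, 169.43], [-51.17, 129.36], [1.28, 143.12], [-76.62, 256.62], [0, 156.53], [-152.29, 152.29]. Speed limits (degrees/s): [136.94, 136.94, 159.86, 180, 180, 180].

## Interface

Orientations are given as [roll, pitch, yaw] about the fixed x, y, z axes, in that order (R = Rz(yaw) Ry(pitch) Rx(roll)).
In Python, from bench import r, vision gives the robot as it stands.
- The arm moves only by the tool step_arm, never from a script. Its argument "targets" is a list that holds one entry, the list of rows, each a list of 6 numbers: the shift along the world's x, y, z in mm, then the turn, a rotation vector about the world's x, y, z in rad. In form: [[[x, y, z, rx, ry, rz], ...]]. A call has 1 to 12 rows; each row is the pose to reach, as a shift and turn from the pose commanded when the call began; what a row does not reach only later rows make up. A row lasts 1/12 s, in which the tool goes at most 41.7 mm and 7.16 degrees, less where a joint would pass 70% of its speed; a pose out of reach is approached as far as the arm can. A call with a gripper value outside its range is refused whole. "fingers" is the gripper's target within -1 to 1 (shut at 1, half-way at 0, fully open at -1), set as the call begins (left out, the last holds). The fingers move at their own pace and stop on an object; "newtons" is the grip in N (left out, the last holds). Time passes only in rows, so rows that repeat a pose let the fingers close. It gives the time, the measured TCP pose, the force, the opening and the grip force at its end, in the units of the state.
- r.sense(): the state, without advancing time (a new reading comes with each control period).
- vision.snapshot(name): name is "scene" or "top" or "wrist"; returns a dict with "img" (400x640x3 uint8, blue, green, red), "mtx" (3x3 intrinsics, pixels), "eye" and "attitude" of the camera in the world. Camera axes: x right, y up, looking along -z (the intrinsics and any distortion apply to the point x, -y, -z); pixel columns grow to the right and rows downward; lengths in mm; the calibration is good to about 2 mm. A picture is of the moment at which its call begins. There is no depth.
- r.hand_in(): hands the job in; it is judged then, once.
The state is a dict: "time": time; "joint_pos": joint angles; "qd": joint speeds; "joint_efforts": joint torques, N m; "tool_pos": TCP position; "tcp_rot": TCP orientation; "ft_force": force on the tool from outside, world axes, zero at the start; "wrist_torque": the same for the moment, N m; "finger_gap": finger opening in mm; "grip_force": force on a finger pad.
Only numpy, scipy, OpenCV 4.12 (cv2) and the standard library are available. Lean on these libraries where they do the work, as an engineer would, in place of code of your own. Each camera call takes 0.05 s, during which the arm holds its last target. There are 200 camera calls.

## Task

Set the rinsed things out to drain on the step. First press the drainer's raised grey flap down until it lies in line with the sloping green edges of the side cheeks, about 15 degrees below level, and let go so that it stays there by itself; then slide both upside-down blue ramekins off the white deck onto the flap without lifting them, so that each sits flat and wholly on the slope; and lay the black pestle across the two notches of its wooden rest. Leave the mortar, the plate and the spice shakers where they are.

Things in the scene. Friction and masses are not known exactly. Their poses are not given: they have to be found in the camera images.
- drainer: White drainer, fixed. Origin at step level below the middle of the hinge line; x along the hinge, y from deck to flap, z up. Level rimless deck: 210 mm along x, y from -140 to 0 mm, top 60 mm above the step. Hinge line: the deck's edge (y = 0, z = 60 mm). Two fixed cheeks beside the flap (x = +-106 to 113 mm, 110 mm long): their green top edges fall from the hinge line at 15 degrees.
- flap (a joint): Angle (rad) of the grey flap: 0 level with the deck, positive raised, -0.262 = 15 degrees below level; range -0.6 to 1.2, starts 0.45 to 0.95. Flap 204 mm wide, 110 long, 6 thick; its upper face passes through the hinge line; an end lip 5 mm thick stands 8 mm above it. Stiff friction hinge (0.7 N m, about 9 N at 75 mm turns it); stays where left, even under both ramekins.
- flap_mid (a point): Point on the flap's upper face, midway along its width and 55 mm from the hinge line; x along the hinge, y down the flap away from the hinge, z square to its face.
- ramekin_a: Blue ceramic ramekin standing upside down on the deck: 42 mm high, 72 mm across the rim (the lowest 7 mm), the wall tapering from 66 mm across above the rim to 60 mm at the top; 0.12 to 0.22 kg. Origin: centre of the rim face it stands on; z up through its foot.
- ramekin_b: The second ramekin, the same in shape and size, standing beside the first on the deck, side by side along the hinge with at least 22 mm between them.
- pestle: Black stone pestle lying on the step, 160 mm long; the middle 104 mm is a round shaft 24 mm across, both ends are knobs 32 mm across with a small flat underneath (so it does not roll). Origin: its middle, on its axis; x along its length. About 0.22 kg.
- pestle_rest: Wooden rest, fixed: base 130 by 70 by 8 mm, two posts 8 mm thick at x = -39 and +39 mm, each topped by an open 90 degree V notch 48 mm wide at its top; notch bottom 50 mm and tips about 74 mm above the step. Origin: centre of the underside; x runs from post to post.
- rest_seat (a point): Where the pestle's middle is when it lies in both notches: midway between the posts, 67 mm above the step; x runs from post to post. Either end of the pestle may point either way.
- mortar: Black stone mortar, 128 mm across, 75 mm high, to be left alone. Origin: centre of its underside.
- plate: Yellow plate, 190 mm across, 18 mm high, to be left alone. Origin: centre of its underside.
- spice_rack: White three-slot spice rack, fixed, 64 by 180 by 45 mm high, long along y. Origin: centre of its underside.
- shaker0: Small glass shaker upright in the rack, 41 mm across, 86 mm high, steel cap, to be left alone. Origin: centre of its underside.
- shaker1: The same with a copper cap.
- shaker2: The same with a black cap.

How it is judged:
By the outcome, as a careful person would: the job done as asked, in the order asked, and still so for the second after the job is handed in, with the robot touching nothing.
It also fails if it takes over 72 s, if anything falls off the work surface, if the arm or the gripper's body presses on something with over 40 N, if the wrist force passes 120 N, or if a joint passes its speed limit or range.

## Working session

There is one attempt and no reset: what is moved stays moved. The work goes in short steps, Python scripts to look and compute and a tool call to move; the robot and the scene stay as the last step left them, time stands still between calls to the robot, and variables do not carry over. Pictures are saved under pics/ and viewed, at most 10 in all, crops included, and the job is handed in when it is done.

Besides the shell and the picture viewer there is one more tool, called after "Emit:" by a JSON object that holds its "api" and its "payload", one argument or row to a line. step_arm: Moves the arm, as the interface text tells. Its arguments: {"type":"object","properties":{"targets":{"type":"array"},"fingers":{"type":"number"},"newtons":{"type":"number"}},"required":["targets"]}

```bash
mkdir -p pics; ls; cat > h.py <<'E'
import numpy as np, cv2
from bench import r, vision
from scipy.spatial.transform import Rotation as R
def snap(name,f=None):
    s=vision.snapshot(name)
    if f: cv2.imwrite('pics/'+f,s['img'])
    return s
def att(s):
    a=np.array(s['attitude'],float)
    return a if a.shape==(3,3) else R.from_euler('xyz',a,degrees=True).as_matrix()
def ray(s,u,v):
    d=np.linalg.inv(np.array(s['mtx']))@[u,v,1]
    return np.array(s['eye'],float), att(s)@(d*[1,-1,-1])
def onz(s,u,v,z):
    e,d=ray(s,u,v); return e+d*(z-e[2])/d[2]
def proj(s,p):
    c=att(s).T@(np.array(p,float)-s['eye']); q=np.array(s['mtx'])@(c*[1,-1,-1]); return q[:2]/q[2]
def tri(s1,p1,s2,p2):
    A=[];b=[]
    M=np.zeros((3,3));v=np.zeros(3)
    for s,p in((s1,p1),(s2,p2)):
        e,d=ray(s,*p); d=d/np.linalg.norm(d);P=np.eye(3)-np.outer(d,d);M+=P;v+=P@e
    return np.linalg.solve(M,v)
E
python3 - <<'E'
from h import *
import pickle
for n in('scene','top'):
    s=snap(n,n+'0.png'); pickle.dump(s,open(n+'0.pkl','wb'))
    print(n,s['eye'],s['attitude'],s['mtx'],[k for k in s])
print(r.sense())
E
```

```text
pics
scene [1676.11559729   21.74848359 1012.04271088] [49.95639658 -0.52869763 86.20830054] [[509.40280453   0.         316.779446  ]
 [  0.         509.40280453 197.37619164]
 [  0.           0.           1.        ]] ['img', 'mtx', 'eye', 'attitude']
top [ 419.40845741   92.9588583  1220.42916352] [  6.05524395  -0.13130301 -89.43678591] [[409.81486717   0.         318.59694212]
 [  0.         409.81486717 197.91823432]
 [  0.           0.           1.        ]] ['img', 'mtx', 'eye', 'attitude']
{'time': 0.1, 'joint_pos': array([-7.24420247e+01,  7.51096941e+00,  8.53253722e+01,  1.02977311e-03,
        8.72618440e+01, -4.89296653e+00]), 'qd': array([-0.04638393, -0.05440898, -0.21438548, -0.0034712 ,  0.01973167,
       -0.05504363]), 'joint_efforts': array([ 1.24926461e-03, -5.70948708e+01, -5.01943338e+01, -1.03473906e-04,
        8.04593641e-03, -3.21488210e-05]), 'tool_pos': array([ 228.9995438 , -553.99523807,  214.12504101]), 'tcp_rot': array([-1.79902260e+02, -9.39946718e-03,  2.24508838e+01]), 'ft_force': array([-0.59649014, -0.38490181, -0.51164706]), 'wrist_torque': array([-0.08281644, -0.04157124, -0.01629662]), 'grip_force': 0.0, 'finger_gap': 85.19347293929005}
```

View pics/scene0.png

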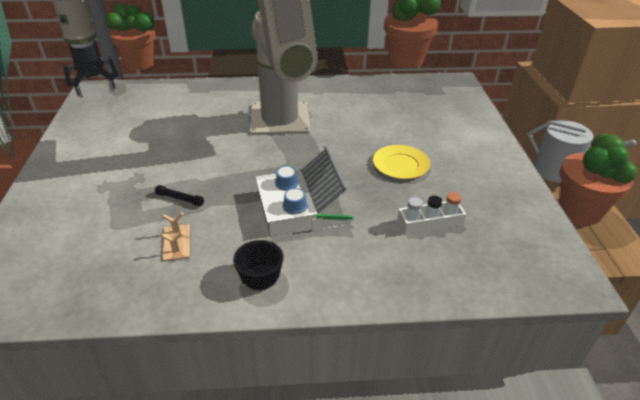

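View pics/top0.png

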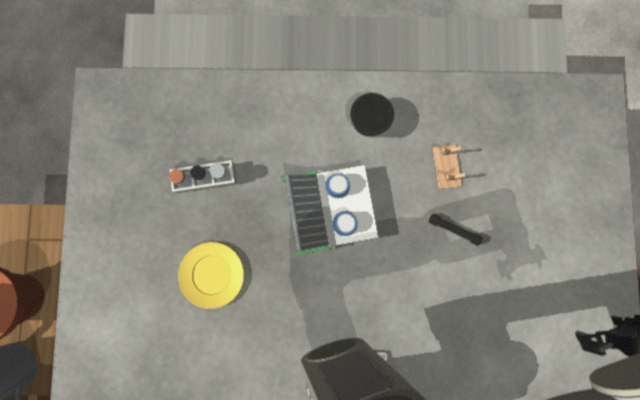

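The scene view shows the drainer with both ramekins (~(287,178), (294,201)), the flap raised at (325,182), the pestle at (180,196) and the rest at (176,238). In the top view the deck is at (350,205), the pestle at (459,230) and the rest at (449,166).

```bash
python3 - <<'E'
from h import *
import pickle
t=pickle.load(open('top0.pkl','rb')); s=pickle.load(open('scene0.pkl','rb'))
def blobs(S,lo,hi,box,mn=15):
    h=cv2.cvtColor(S['img'],cv2.COLOR_BGR2HSV); m=cv2.inRange(h,lo,hi)
    k=np.zeros_like(m); x0,y0,x1,y1=box; k[y0:y1,x0:x1]=1; m*=k
    n,l,st,c=cv2.connectedComponentsWithStats(m)
    return m,[(st[i].tolist(),c[i].round(1).tolist()) for i in range(1,n) if st[i][4]>=mn]
print('blue top'); m,b=blobs(t,(95,70,40),(125,255,255),(280,150,400,260)); print(b)
for st,c in b: print(onz(t,*c,90).round(0))
print('blue scene'); m,b2=blobs(s,(95,70,40),(125,255,255),(240,150,350,250)); print(b2)
print('green top'); m,b=blobs(t,(40,80,40),(85,255,255),(270,150,400,270),5); print(b)
for st,c in b: print(c,onz(t,*c,60).round(0),onz(t,*c,45).round(0))
print('green scene'); m,b=blobs(s,(40,80,40),(85,255,255),(240,140,370,250),5); print(b)
print('white top'); m,b=blobs(t,(0,0,150),(179,50,255),(315,150,400,260),100); print(b)
p=np.argwhere(m)[:,::-1].astype(np.float32); rc=cv2.minAreaRect(p); print(rc)
for q in cv2.boxPoints(rc): print(q,onz(t,*q,60).round(0))
print('orange top'); m,b=blobs(t,(5,90,60),(22,255,255),(420,130,500,200),20); print(b)
p=np.argwhere(m)[:,::-1].astype(np.float32); rc=cv2.minAreaRect(p); print(rc)
for q in cv2.boxPoints(rc): print(q,onz(t,*q,8).round(0))
print('pestle top'); m,b=blobs(t,(0,0,0),(179,255,45),(415,200,505,255),50); print(b)
p=np.argwhere(m)[:,::-1].astype(np.float32); rc=cv2.minAreaRect(p); print(rc)
for q in cv2.boxPoints(rc): print(q,onz(t,*q,16).round(0))
w=snap('wrist'); print(w['eye'],w['attitude'],w['mtx'])
a=cv2.resize(t['img'][140:265,270:500],None,fx=3.4,fy=3.4,interpolation=cv2.INTER_CUBIC); cv2.imwrite('pics/topcrop.png',a)
E
```

```text
blue top
[([326, 175, 23, 22, 141], [335.4, 188.9]), ([333, 212, 24, 23, 147], [342.8, 224.2])]
[565.  45.  90.]
[467.  24.  90.]
blue scene
[([276, 171, 22, 19, 266], [286.7, 181.6]), ([283, 193, 24, 20, 283], [294.9, 205.0])]
green top
[([303, 171, 13, 4, 27], [310.1, 173.0]), ([281, 178, 4, 3, 9], [282.7, 178.9]), ([294, 247, 35, 8, 76], [311.1, 250.3])]
[310.1, 173.0] [614. 117.  60.] [617. 117.  45.]
[282.7, 178.9] [596. 195.  60.] [598. 196.  45.]
[311.1, 250.3] [394. 111.  60.] [394. 111.  45.]
green scene
[([317, 214, 36, 6, 153], [334.3, 216.3])]
white top
[([315, 150, 24, 17, 271], [323.4, 156.8]), ([353, 150, 47, 49, 860], [384.0, 164.1]), ([317, 164, 61, 81, 2706], [349.9, 200.9]), ([337, 214, 18, 18, 267], [345.4, 222.6])]
((357.0, 197.0), (94.0, 84.0), 90.0)
[315. 150.] [681. 103.  60.]
[399. 150.] [ 684. -139.   60.]
[399. 244.] [ 414. -136.   60.]
[315. 244.] [412. 100.  60.]
orange top
[([434, 146, 27, 42, 841], [446.5, 166.7])]
((449.12078857421875, 165.81541442871094), (41.36335754394531, 26.74513053894043), 81.57302856445312)
[432.86172 147.31676] [ 705. -252.    8.]
[459.31808 143.3973 ] [ 718. -332.    8.]
[465.37985 184.31407] [ 593. -347.    8.]
[438.9235  188.23354] [ 581. -267.    8.]
pestle top
[]
((457.6932067871094, 230.50416564941406), (49.30458450317383, 6.306914806365967), 24.863697052001953)
[434.00003 223.     ] [ 477. -248.   16.]
[436.65182 217.27768] [ 493. -256.   16.]
[481.38638 238.00833] [ 434. -386.   16.]
[478.7346  243.73065] [ 417. -378.   16.]
[ 300.82205415 -525.11033386  373.0018264 ] [-17.80139345   0.13088975 -67.56019074] [[327.44678791   0.         319.51418834]
 [  0.         327.44678791 200.85728224]
 [  0.           0.           1.        ]]
```

View pics/topcrop.png

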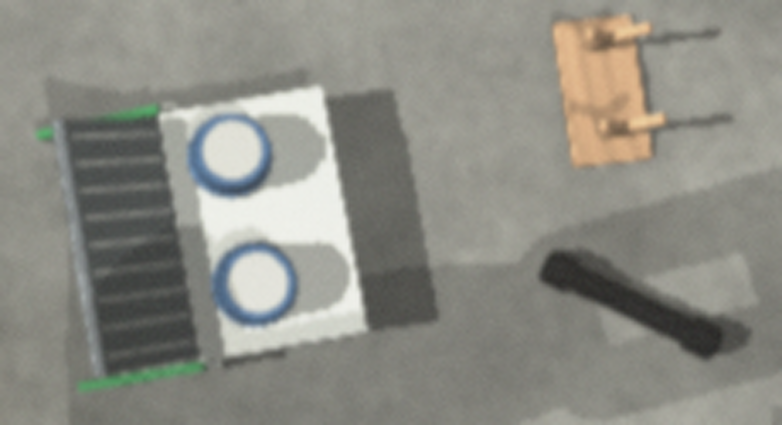

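The crop shows the deck right edge (324,87)-(366,330), hinge about (160,112)-(203,364), ramekin feet at (231,152) and (256,285), and the pestle ends at (560,268) and (710,338). The rest base corners are at (553,22), (572,167), (652,157) and (632,13).

```bash
python3 - <<'E'
from h import *
import pickle
t=pickle.load(open('top0.pkl','rb'));s=pickle.load(open('scene0.pkl','rb'))
f=lambda x,y,z: onz(t,270+(x+.5)/3.4-.5,140+(y+.5)/3.4-.5,z).round(1)
for n,z,P in (('deckR',60,[(324,87),(366,330)]),('hinge',60,[(160,112),(203,364)]),('feet',102,[(231,152),(256,285)]),
 ('cheeks',60,[(158,108),(203,366)]),('cheekend',32,[(40,132),(80,387)]),('pestle',16,[(560,268),(710,338)]),('rest',8,[(553,22),(572,167),(652,157),(632,13)]),('posts',62,[(620,36),(632,124)])):
  print(n,[f(*p,z).tolist() for p in P])
# ramekins in scene: predicted wall-centre pixels
for st in ((286.7,181.6),(294.9,205.0)): print(onz(s,*st,81).round(0))
E
```

```text
deckR [[638.3, -40.7, 60.0], [434.2, -75.1, 60.0]]
hinge [[615.5, 97.6, 60.0], [404.9, 59.9, 60.0]]
feet [[576.2, 39.6, 102.0], [468.7, 19.0, 102.0]]
cheeks [[618.9, 99.4, 60.0], [403.2, 59.9, 60.0]]
cheekend [[601.7, 201.0, 32.0], [384.2, 163.0, 32.0]]
pestle [[489.8, -249.6, 16.0], [430.8, -377.7, 16.0]]
rest [[708.7, -250.1, 8.0], [579.1, -264.2, 8.0], [588.7, -334.7, 8.0], [717.6, -320.4, 8.0]]
posts [[684.3, -291.4, 62.0], [609.0, -299.6, 62.0]]
[494.  20.  81.]
[601.  40.  81.]
```

Emit:
{"api": "step_arm", "payload": {
  "targets": [
    [[20,30,20,0,0,0.12],[40,65,40,0,0,0.24],[60,105,45,0,0,0.36],[80,145,45,0,0,0.48],[100,185,45,0,0,0.6],[120,225,45,0,0,0.72],[140,265,45,0,0,0.84],[160,300,45,0,0,0.96],[180,335,45,0,0,1.05],[200,370,45,0,0,1.05],[215,405,45,0,0,1.05],[230,440,45,0,0,1.05]]
  ],
  "fingers": 1,
  "newtons": 40
}}

```text
time: 1.15
tool_pos: [456.6, -119.2, 260.0]
tcp_rot: [180.0, 0.0, 82.6]
ft_force: [0.6, -0.7, 0.2]
finger_gap: 0.0
grip_force: 0.0
```

Emit:
{"api": "step_arm", "payload": {
  "targets": [
    [[15,30,10,0,0,0.1],[30,60,20,0,0,0.2],[45,95,30,0,0,0.3],[61,125,40,0,0,0.3],[61,125,40,0,0,0.3],[61,125,40,0,0,0.3]]
  ]
}}

```text
time: 1.65
tool_pos: [517.7, 5.4, 300.3]
tcp_rot: [180.0, 0.0, 100.0]
ft_force: [-0.7, -1.1, -0.3]
finger_gap: 0.3
grip_force: 0.0
```

```bash
python3 - <<'E'
from h import *
import pickle
s=snap('wrist','w1.png'); pickle.dump(s,open('w1.pkl','wb')); q=r.sense()
print(q['tool_pos'],q['tcp_rot'],s['eye'],s['attitude'])
for p in((511,79,60),(576,40,102),(469,19,102)): print(proj(s,p))
E
```

```text
[517.1256776    4.23900053 299.71011407] [-1.79952960e+02  1.14895096e-02  9.98882814e+01] [503.44041187  81.8739573  459.12583517] [-1.77830090e+01 -8.41099989e-03  9.97731819e+00]
[325.42965761  99.5664256 ]
[378.43960053 147.73867875]
[278.37962842 149.7098592 ]
```

View pics/w1.png

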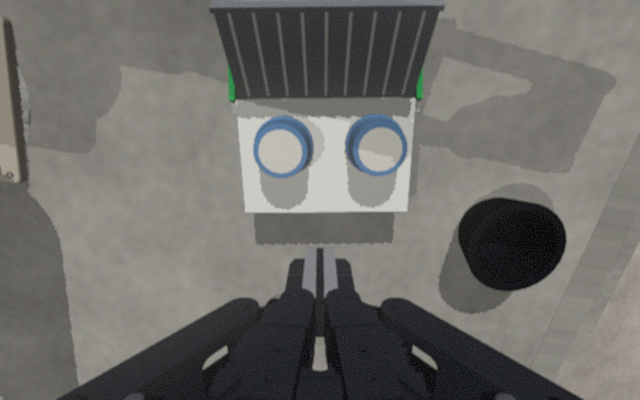

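The wrist view is square to the drainer: hinge row 98 (columns 236-417), deck back row 212 (246-408), feet at (281,150) and (380,151), flap end edge row ~8 (columns 212-443).

```bash
python3 - <<'E'
from h import *
import pickle
s=pickle.load(open('w1.pkl','rb'))
g=lambda u,v,z: onz(s,u,v,z).round(1)
H=[g(236,98.5,60),g(417,98.5,60)];B=[g(246,212,60),g(408,212,60)]
print(H,B); F=[g(281,150,102),g(380,151,102)]; print(F)
d=H[1]-H[0]; print(np.linalg.norm(d),np.degrees(np.arctan2(d[1],d[0]))); d=B[1]-B[0];print(np.linalg.norm(d),np.degrees(np.arctan2(d[1],d[0])))
a=np.radians(9.9); X=np.array([np.cos(a),np.sin(a),0]);Y=np.array([-X[1],X[0],0])
O=(H[0]+H[1])/2; print('O',O)
for p in B+F: print((p-O)@X,(p-O)@Y)
e,dd=ray(s,327,3)
ey,ez=(e-O)@Y,e[2]-60; dy,dz=dd@Y,dd[2]
for th in np.arange(.4,1,.05):
    # top of lip: r=110,h=8
    y=110*np.cos(th)-8*np.sin(th); z=110*np.sin(th)+8*np.cos(th)
    print(round(th,2),proj(s,O+Y*y+[0,0,z]).round(1), proj(s,O+Y*y+X*102+[0,0,z]).round(0),y.round(),z.round())
E
```

```text
[array([408.3,  62.1,  60. ]), array([615.7,  98.6,  60. ])] [array([434.6, -75.6,  60. ]), array([641.1, -39.3,  60. ])]
[array([471.9,  19.2, 102. ]), array([578.5,  36.8, 102. ])]
210.58729781256991 9.98118618933997
209.66625861115565 9.969987357755263
O [512.    80.35  60.  ]
-103.05980503295339 -140.32048705221067
106.60629715814997 -140.06437772049046
-50.016348460892345 -53.345078373160085
58.02225787212418 -54.33479632262113
0.4 [328.4 -12.2] [439. -12.] 98.0 50.0
0.45 [328.5 -10.5] [440. -10.] 96.0 55.0
0.5 [328.6  -8.5] [442.  -8.] 93.0 60.0
0.55 [328.7  -6. ] [443.  -6.] 90.0 64.0
0.6 [328.8  -3.2] [444.  -3.] 86.0 69.0
0.65 [328.9   0. ] [446.   0.] 83.0 73.0
0.7 [329.    3.7] [447.   4.] 79.0 77.0
0.75 [329.1   7.7] [448.   8.] 75.0 81.0
0.8 [329.2  12.1] [449.  12.] 71.0 84.0
0.85 [329.2  16.8] [450.  17.] 67.0 88.0
0.9 [329.3  22. ] [451.  22.] 62.0 91.0
0.95 [329.3  27.4] [451.  28.] 57.0 94.0
```

Emit:
{"api": "step_arm", "payload": {
  "targets": [
    [[-4,32,-25,-0.06,-0.011,0],[-8,64,-55,-0.12,-0.021,0],[-12,97,-85,-0.19,-0.034,0],[-15,130,-110,-0.258,-0.0455,0],[-15.5,130,-129,-0.258,-0.0455,0],[-15.5,130,-129,-0.258,-0.0455,0],[-15.5,130,-129,-0.258,-0.0455,0]]
  ]
}}

```text
time: 2.28
tool_pos: [500.1, 132.7, 169.3]
tcp_rot: [-179.8, 15.1, 99.9]
ft_force: [0.2, -0.8, 0.3]
finger_gap: 0.0
grip_force: 0.0
```

Emit:
{"api": "step_arm", "payload": {
  "targets": [
    [[1.5,2,-16,0,0,0],[1.5,2,-31,0,0,0],[1,4.5,-36,0,0,0],[0.7,7,-41,0,0,0],[0.2,10,-46,0,0,0],[-0.3,13,-51,0,0,0],[-0.7,15.5,-56,0,0,0],[-1,18,-61,0,0,0],[-1.2,19,-67,0,0,0],[-1.4,20,-73,0,0,0],[-1.5,21,-79,0,0,0],[-1.5,21.5,-84,0,0,0]]
  ]
}}

```text
time: 3.28
tool_pos: [501.6, 155.1, 88.4]
tcp_rot: [179.8, 15.1, 99.7]
ft_force: [1.0, -3.3, 5.2]
finger_gap: 0.1
grip_force: 2.5
```

Emit:
{"api": "step_arm", "payload": {
  "targets": [
    [[-0.3,-0.5,-5,0,0,0],[-0.6,-1,-10,0,0,0],[-0.9,-1.5,-14,0,0,0],[-1.2,-2,-18,0,0,0],[-1.4,-2.5,-21,0,0,0],[-1.5,-3,-22.5,0,0,0],[-1.5,-3,-22.5,0,0,0],[-1.5,-3,-22.5,0,0,0]]
  ]
}}

```text
time: 3.95
tool_pos: [499.8, 153.1, 65.6]
tcp_rot: [179.8, 14.9, 99.8]
ft_force: [1.7, 0.6, 4.8]
finger_gap: 0.1
grip_force: 2.1
```

Emit:
{"api": "step_arm", "payload": {
  "targets": [
    [[0,0,-1.5,0,0,0],[0,0,-2.7,0,0,0],[0,0,-2.7,0,0,0],[0,0,-2.7,0,0,0]]
  ]
}}

```text
time: 4.28
tool_pos: [499.7, 153.1, 62.8]
tcp_rot: [179.8, 14.9, 99.8]
ft_force: [1.1, 2.6, 6.0]
finger_gap: 0.0
grip_force: 2.6
```

```bash
python3 - <<'E'
from h import *
import pickle
q=r.sense(); print(q['tool_pos'],q['ft_force'])
s=snap('scene'); pickle.dump(s,open('scene1.pkl','wb'))
a=cv2.resize(s['img'][150:250,240:370],None,fx=5.5,fy=5.5,interpolation=cv2.INTER_CUBIC); cv2.imwrite('pics/sc1.png',a)
E
```

```text
[499.72521829 153.13171043  62.81602563] [1.11944378 2.64249227 5.96573964]
```

View pics/sc1.png

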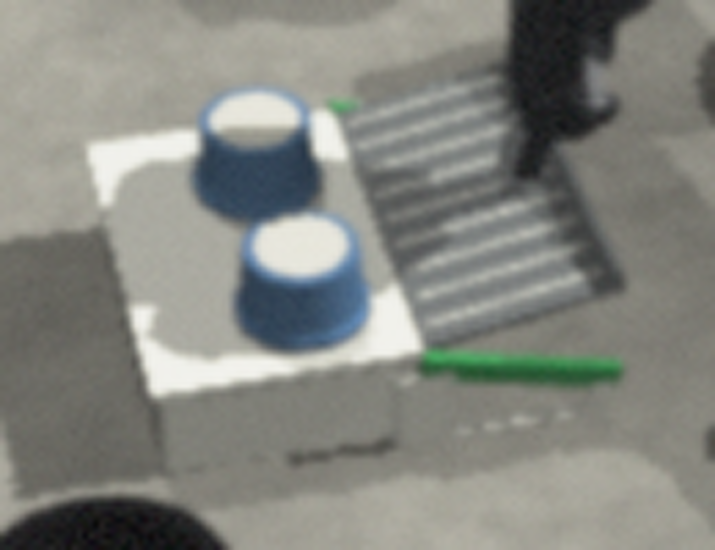

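The crop shows the flap's near edge (422,345)-(615,290) still above the green cheek (422,360)-(620,370), so it is not down yet. I'll check the angle and the fingertip by projection.

```bash
python3 - <<'E'
from h import *
import pickle
s=pickle.load(open('scene1.pkl','rb'))
a=np.radians(10); X=np.array([np.cos(a),np.sin(a),0]);Y=np.array([-X[1],X[0],0]); O=np.array([511.5,80.2,60])
c=lambda p:((proj(s,p)-[240,150])*5.5).round(0)
print('hinge corner',c(O+105*X),'cheek end',c(O+110*X+Y*106-[0,0,28.5]), 'cheek0',c(O+110*X))
for th in(-.262,-.1,0,.1,.2,.3,.4): print(th,c(O+102*X+Y*110*np.cos(th)+[0,0,110*np.sin(th)]),c(O-102*X+Y*110*np.cos(th)+[0,0,110*np.sin(th)]))
q=r.sense(); T=q['tool_pos']; Rm=R.from_euler('xyz',q['tcp_rot'],degrees=True).as_matrix()
for L in(-20,0,10,22,35): print(L,c(T+Rm@[0,0,L]),T+Rm@[0,0,L])
E
```

```text
hinge corner [417. 348.] cheek end [617. 364.] cheek0 [420. 354.]
-0.262 [613. 354.] [511. 124.]
-0.1 [620. 328.] [517.  99.]
0 [623. 311.] [519.  83.]
0.1 [623. 296.] [518.  68.]
0.2 [621. 280.] [516.  52.]
0.3 [617. 265.] [512.  38.]
0.4 [611. 250.] [506.  24.]
-20 [515. 169.] [498.79559861 158.17490981  82.1368106 ]
0 [505. 198.] [499.73878547 153.1049176   62.81310553]
10 [499. 213.] [500.2103789 150.5699215  53.151253 ]
22 [493. 230.] [500.77629102 147.52792618  41.55702995]
35 [487. 249.] [501.38936247 144.23243125  28.99662166]
```

Emit:
{"api": "step_arm", "payload": {
  "targets": [
    [[0,4,15,0,0,0],[0,8,40,0,0,0],[0,0,75,0.065,0.011,0],[3,-25,110,0.13,0.022,0],[6,-60,140,0.2,0.034,0],[10,-90,170,0.258,0.0455,0],[15,-120,200,0.258,0.0455,0],[19,-148,230,0.258,0.0455,0],[19,-148,237,0.258,0.0455,0],[19,-148,237,0.258,0.0455,0]]
  ],
  "fingers": 0
}}

```text
time: 5.17
tool_pos: [519.4, 2.3, 302.8]
tcp_rot: [179.7, 0.1, 99.6]
ft_force: [0.1, 0.7, 0.2]
finger_gap: 42.9
grip_force: 0.0
```

```bash
python3 - <<'E'
from h import *
import pickle
q=r.sense(); print(q['tool_pos'],q['tcp_rot'],q['finger_gap'])
for i in range(3): s=snap('scene'); w=snap('wrist')
pickle.dump(s,open('scene2.pkl','wb'));pickle.dump(w,open('w2.pkl','wb')); print(w['eye'],w['attitude'])
a=cv2.resize(s['img'][150:250,240:370],None,fx=4,fy=4,interpolation=cv2.INTER_CUBIC)
b=w['img'][0:260,150:500]; b=cv2.resize(b,None,fx=.0+400/260,fy=400/260)[:, :280*2]
o=np.zeros((600,800,3),np.uint8); b=cv2.resize(w['img'][0:260,170:490],(400,325)); o[:400,:400]=a[:400,:400]; o[:325,400:]=b; cv2.imwrite('pics/c2.png',o)
E
```

```text
[519.35966393   2.28951021 302.75828796] [1.79670676e+02 8.32654196e-02 9.95996101e+01] 42.88488674821067
[503.15565765  81.97767934 455.46757347] [-17.70280519   0.20873539   9.88629476]
```

View pics/c2.png

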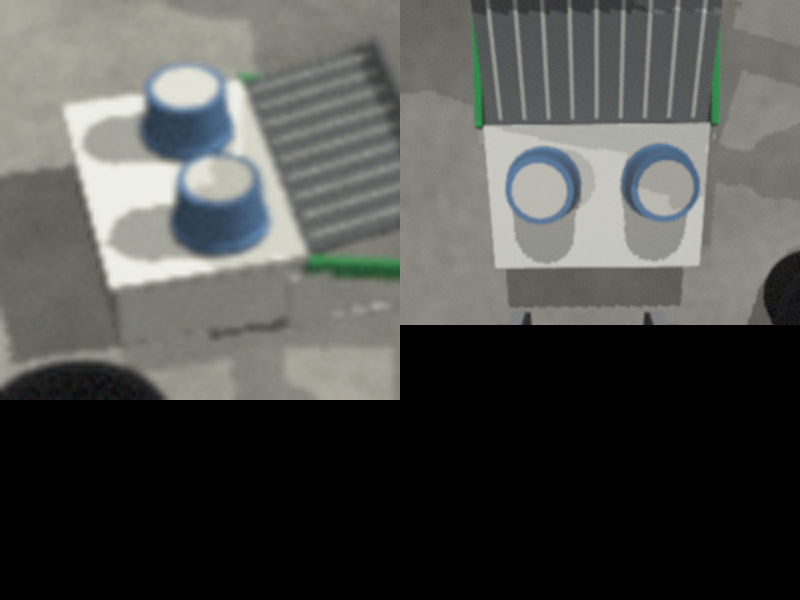

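The left half shows the flap still slightly above level, with its edge well above the green cheek. The right half shows the deck and ramekins unmoved. I'll check where the fingertips really are, using the first wrist picture.

```bash
python3 - <<'E'
from h import *
import pickle
T=np.array([517.1,4.2,299.7])
s=pickle.load(open('w1.pkl','rb')); print('w1 tip seen (320,248)',[(L,proj(s,T+[0,0,-L]).round(0)) for L in(-30,-20,-10,0,10,22,35)])
s=pickle.load(open('scene2.pkl','rb'));a=np.radians(10); X=np.array([np.cos(a),np.sin(a),0]);Y=np.array([-X[1],X[0],0]); O=np.array([511.5,80.2,60])
c=lambda p:proj(s,p).round(1)
h=cv2.cvtColor(s['img'],cv2.COLOR_BGR2HSV)
cv2.imwrite('pics/c3.png',cv2.resize(s['img'][60:230,250:450],None,fx=4,fy=3.5,interpolation=cv2.INTER_CUBIC))
for th in(-.262,-.1,0,.1,.2,.3): print(th,c(O+102*X+Y*110*np.cos(th)+[0,0,110*np.sin(th)]),c(O-102*X+Y*110*np.cos(th)+[0,0,110*np.sin(th)]))
T=np.array([519.4,2.3,302.8]);print([(L,c(T+[0,0,-L])) for L in(-20,0,22)])
E
```

```text
w1 tip seen (320,248) [(-30, array([319., 280.])), (-20, array([319., 269.])), (-10, array([319., 259.])), (0, array([319., 250.])), (10, array([319., 242.])), (22, array([319., 234.])), (35, array([319., 225.]))]
-0.262 [351.4 214.3] [332.9 172.5]
-0.1 [352.8 209.6] [334.  167.9]
0 [353.2 206.6] [334.3 165.1]
0.1 [353.2 203.7] [334.2 162.3]
0.2 [352.9 200.9] [333.8 159.5]
0.3 [352.2 198.2] [333.1 156.9]
[(-20, array([277.5, 114.8])), (0, array([277.8, 121.4])), (22, array([278.1, 128.6]))]
```

View pics/c3.png

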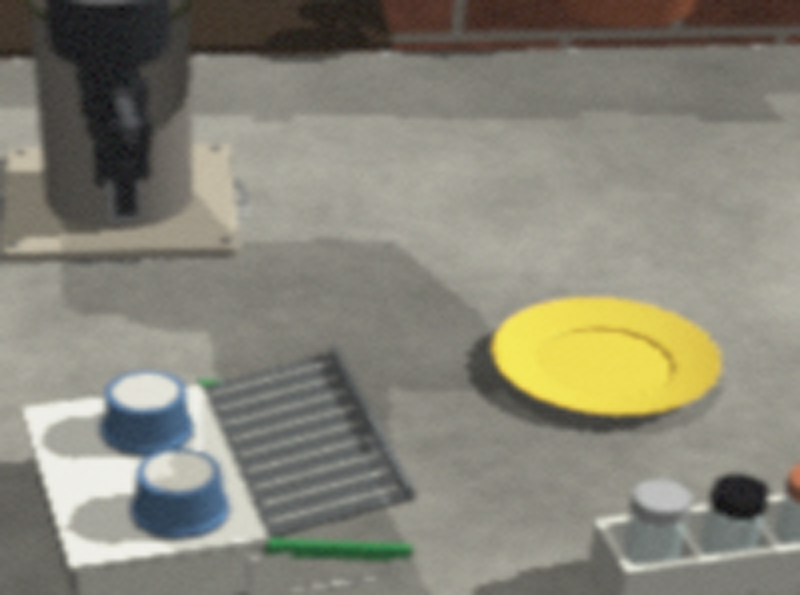

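The fingertip shows at crop (125,212), which projects to about TCP level, not 22 mm ahead. Flap corners at (411,494) and (333,350) put the flap near +6 degrees. I'll press again, lower, and check.

Emit:
{"api": "step_arm", "payload": {
  "targets": [
    [[-5,38,-10,-0.065,-0.011,0],[-10,76,-40,-0.13,-0.022,0],[-15,112,-75,-0.2,-0.034,0],[-19,140,-110,-0.258,-0.0455,0],[-19.5,151,-150,-0.258,-0.0455,0],[-19.5,151,-190,-0.258,-0.0455,0],[-19.5,151,-222,-0.258,-0.0455,0],[-19.5,151,-232,-0.258,-0.0455,0],[-19.5,151,-238,-0.258,-0.0455,0],[-19.5,151,-244,-0.258,-0.0455,0],[-19.5,151,-250,-0.258,-0.0455,0],[-19.5,151,-256,-0.258,-0.0455,0]]
  ],
  "fingers": 1
}}

```text
time: 6.47
tool_pos: [498.0, 155.8, 43.8]
tcp_rot: [180.0, 15.0, 99.8]
ft_force: [-5.0, -0.6, 7.7]
finger_gap: 0.0
grip_force: 3.7
```

Emit:
{"api": "step_arm", "payload": {
  "targets": [
    [[0,0,-4,0,0,0],[0,0,-8,0,0,0],[0,0,-8,0,0,0],[0,0,-8,0,0,0]]
  ]
}}

```text
time: 6.8
tool_pos: [498.6, 155.7, 35.7]
tcp_rot: [179.9, 15.0, 99.8]
ft_force: [-0.3, -0.2, 0.6]
finger_gap: 0.1
grip_force: 0.0
```

```bash
cat > flap.py <<'E'
from h import *
a=np.radians(10); X=np.array([np.cos(a),np.sin(a),0]);Y=np.array([-X[1],X[0],0]); O=np.array([511.5,80.2,60])
E
cat > chk.py <<'E'
from flap import *
import sys
q=r.sense(); print(q['tool_pos'],q['tcp_rot'],q['ft_force'])
s=snap('scene')
# lowest/rightmost dark lip corner near side: print predicted rows per angle and column profile
c=lambda p:proj(s,p)
cv2.imwrite('pics/'+sys.argv[1],cv2.resize(s['img'][150:230,265:375],None,fx=7,fy=7,interpolation=cv2.INTER_CUBIC))
for th in(-.35,-.262,-.18,-.1):
    k=lambda x:((c(O+x*X+Y*(110*np.cos(th)-8*np.sin(th))+[0,0,110*np.sin(th)+8*np.cos(th)])-[265,150])*7).round(0)
    print(th,'lip top corners',k(102),k(-102))
E
python3 chk.py d1.png
```

```text
[498.57517543 155.71657984  35.68999911] [179.882842    15.00488241  99.80636733] [-0.29849095 -0.15750094  0.57121565]
-0.35 lip top corners [604. 453.] [475. 160.]
-0.262 lip top corners [611. 435.] [480. 143.]
-0.18 lip top corners [615. 418.] [483. 127.]
-0.1 lip top corners [618. 402.] [485. 111.]
```

View pics/d1.png

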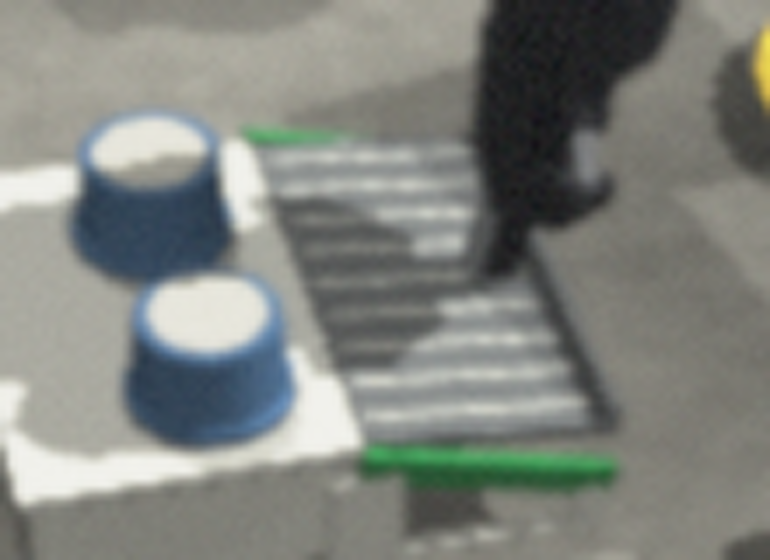

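The crop shows the near lip corner at about (613,418) and the cheek end at (615,468), so the flap is at about -9 degrees and needs more. I'll touch the empty deck to calibrate the real fingertip length first.

Emit:
{"api": "step_arm", "payload": {
  "targets": [
    [[0,3,15,0,0,0],[0,6,50,0,0,0],[0,0,90,0.065,0.011,0],[4,-35,120,0.13,0.022,0],[10,-75,125,0.2,0.034,0],[17,-115,125,0.258,0.0455,0],[25,-150,120,0.258,0.0455,0],[33,-188,85,0.258,0.0455,0],[33,-188,50,0.258,0.0455,0],[33,-188,33,0.258,0.0455,0],[33,-188,28,0.258,0.0455,0],[33,-188,26,0.258,0.0455,0]]
  ]
}}

```text
time: 7.85
tool_pos: [530.1, -32.5, 59.8]
tcp_rot: [-179.8, -0.1, 99.8]
ft_force: [-0.1, 0.3, -0.2]
finger_gap: -0.1
grip_force: 0.0
```

Emit:
{"api": "step_arm", "payload": {
  "targets": [
    [[0,0,-1,0,0,0],[0,0,-2,0,0,0],[0,0,-3,0,0,0],[0,0,-4,0,0,0],[0,0,-5,0,0,0],[0,0,-6,0,0,0]]
  ]
}}

```text
time: 8.35
tool_pos: [531.6, -32.6, 55.4]
tcp_rot: [179.9, 0.0, 99.8]
ft_force: [-0.3, 0.5, -0.1]
finger_gap: -0.0
grip_force: 0.0
```

Emit:
{"api": "step_arm", "payload": {
  "targets": [
    [[0,0,-1,0,0,0],[0,0,-2,0,0,0],[0,0,-3,0,0,0],[0,0,-4,0,0,0]]
  ]
}}

```text
time: 8.68
tool_pos: [531.1, -32.7, 50.7]
tcp_rot: [-180.0, -0.0, 99.8]
ft_force: [0.5, -0.1, -0.2]
finger_gap: 0.1
grip_force: 0.0
```

Emit:
{"api": "step_arm", "payload": {
  "targets": [
    [[0,0,-1,0,0,0],[0,0,-2,0,0,0],[0,0,-2,0,0,0]]
  ]
}}

```text
time: 8.93
tool_pos: [531.0, -32.7, 48.6]
tcp_rot: [-180.0, -0.0, 99.8]
ft_force: [-1.1, -1.3, 1.0]
finger_gap: 0.1
grip_force: 0.0
```

```bash
python3 - <<'E'
from h import *
q=r.sense(); print(q['tool_pos'],q['ft_force'])
import pickle
w=snap('wrist'); pickle.dump(w,open('w3.pkl','wb')); print(w['eye'])
s=snap('scene'); T=q['tool_pos']
print('scene',[(L,proj(s,T+[0,0,-L]).round(1)) for L in(-20,0,22)],'wrist',[(L,proj(w,T+[0,0,-L]).round(0)) for L in(-20,-10,0,22)])
E
```

```text
[531.00922963 -32.73018453  48.58960232] [-1.10820404 -1.28681376  0.96797773]
[517.08750099  43.73732873 207.43801522]
scene [(-20, array([269. , 193.4])), (0, array([269.3, 198.7])), (22, array([269.7, 204.4]))] wrist [(-20, array([321., 267.])), (-10, array([321., 257.])), (0, array([321., 249.])), (22, array([321., 232.]))]
```

Emit:
{"api": "step_arm", "payload": {
  "targets": [
    [[0,0,-0.7,0,0,0],[0,0,-1.4,0,0,0],[0,0,-1.4,0,0,0]]
  ]
}}

```text
time: 9.28
tool_pos: [531.1, -32.7, 47.4]
tcp_rot: [-180.0, -0.0, 99.8]
ft_force: [-0.4, -1.3, -0.1]
finger_gap: -0.1
grip_force: 0.0
```

Emit:
{"api": "step_arm", "payload": {
  "targets": [
    [[0,0,-0.7,0,0,0],[0,0,-1.4,0,0,0],[0,0,-1.4,0,0,0]]
  ]
}}

```text
time: 9.53
tool_pos: [531.1, -32.7, 45.9]
tcp_rot: [-180.0, -0.0, 99.8]
ft_force: [0.2, 0.0, 0.6]
finger_gap: 0.3
grip_force: 0.0
```

```bash
python3 - <<'E'
from h import *
s=snap('scene'); w=snap('wrist'); q=r.sense(); print(w['eye'],w['attitude'],q['tool_pos'],q['joint_pos'])
a=cv2.resize(s['img'][140:240,230:370],None,fx=5.7,fy=3.5,interpolation=cv2.INTER_CUBIC)[:, :798]
b=cv2.resize(w['img'][50:370,:],(480,240))
o=np.zeros((600,800,3),np.uint8); o[:350,:a.shape[1]]=a; o[355:595,:480]=b; cv2.imwrite('pics/e1.png',o)
E
```

```text
[517.1523884   43.75223996 204.83184726] [-1.77745471e+01  1.60681878e-02  9.78924751e+00] [531.1422238  -32.73180722  46.02178629] [-9.04633637e+00  5.67488137e+00  1.05619758e+02 -1.85477616e-03
  6.87146217e+01 -1.88436347e+01]
```

View pics/e1.png

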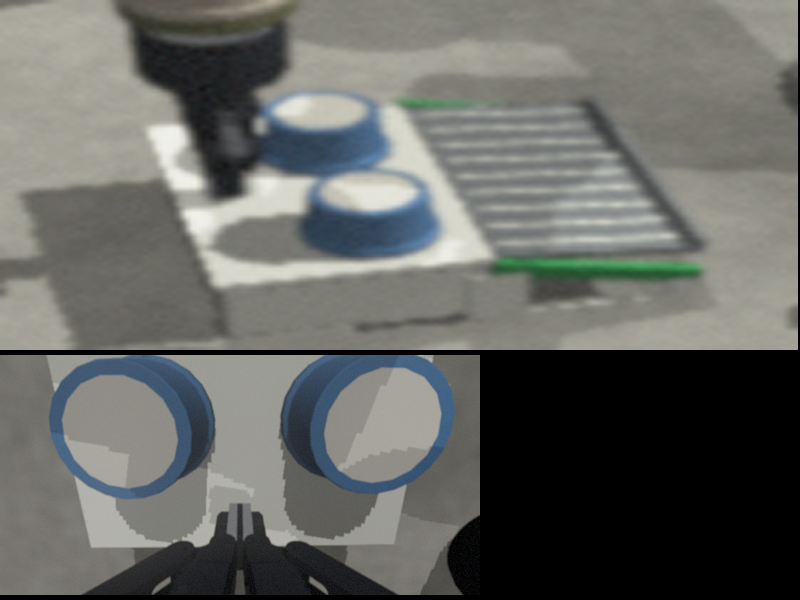

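Scene part: the fingertip is at crop (230,195), which projects to z≈60, so it is just about on the deck. The true tip sits behind the reported TCP.

Emit:
{"api": "step_arm", "payload": {
  "targets": [
    [[0,0,-0.7,0,0,0],[0,0,-1.4,0,0,0],[0,0,-1.4,0,0,0]]
  ]
}}

```text
time: 9.88
tool_pos: [531.1, -32.7, 44.5]
tcp_rot: [-180.0, -0.0, 99.8]
ft_force: [-0.2, -1.6, 0.2]
finger_gap: -0.1
grip_force: 0.0
```

Emit:
{"api": "step_arm", "payload": {
  "targets": [
    [[0,0,-0.7,0,0,0],[0,0,-1.4,0,0,0],[0,0,-1.4,0,0,0]]
  ]
}}

```text
time: 10.13
tool_pos: [531.3, -32.7, 43.9]
tcp_rot: [180.0, 0.0, 99.8]
ft_force: [-1.6, -0.0, 5.8]
finger_gap: 0.0
grip_force: 3.0
```

Emit:
{"api": "step_arm", "payload": {
  "targets": [
    [[0,0,-0.7,0,0,0],[0,0,-1.4,0,0,0],[0,0,-1.4,0,0,0]]
  ]
}}

```text
time: 10.38
tool_pos: [531.4, -32.7, 43.8]
tcp_rot: [180.0, 0.0, 99.8]
ft_force: [-9.6, 1.1, 18.8]
finger_gap: 0.3
grip_force: 9.2
```

Emit:
{"api": "step_arm", "payload": {
  "targets": [
    [[0,0,30,0,0,0],[0,0,70,0,0,0],[-8,38,100,-0.065,-0.011,0],[-15,77,110,-0.13,-0.022,0],[-23,116,110,-0.2,-0.034,0],[-30,155,100,-0.258,-0.0455,0],[-33,188,70,-0.258,-0.0455,0],[-33,188,35,-0.258,-0.0455,0],[-33,188,5,-0.258,-0.0455,0],[-33,188,-5,-0.258,-0.0455,0],[-33,188,-9,-0.258,-0.0455,0],[-33,188,-9,-0.258,-0.0455,0]]
  ]
}}

```text
time: 11.38
tool_pos: [498.0, 154.8, 32.9]
tcp_rot: [-180.0, 15.0, 99.8]
ft_force: [-0.1, 0.0, 0.4]
finger_gap: 0.2
grip_force: 0.0
```

Emit:
{"api": "step_arm", "payload": {
  "targets": [
    [[0,0,-2,0,0,0],[0,0,-4,0,0,0],[0,0,-6,0,0,0],[0,0,-8,0,0,0],[0,0,-8,0,0,0],[0,0,-8,0,0,0]]
  ]
}}

```text
time: 11.88
tool_pos: [500.1, 155.0, 26.9]
tcp_rot: [179.7, 15.0, 99.7]
ft_force: [1.9, -2.1, 5.5]
finger_gap: 0.3
grip_force: 2.5
```

Emit:
{"api": "step_arm", "payload": {
  "targets": [
    [[0,0,-1.5,0,0,0],[0,0,-3,0,0,0],[0,0,-4,0,0,0],[0,0,-4,0,0,0],[0,0,-4,0,0,0]]
  ]
}}

```text
time: 12.3
tool_pos: [500.1, 155.1, 22.7]
tcp_rot: [179.7, 15.0, 99.7]
ft_force: [0.7, -1.9, 6.2]
finger_gap: 0.0
grip_force: 2.5
```

```bash
cat > prof.py <<'E'
from flap import *
# numeric: near flap edge and green cheek top edge rows in the scene view
s=snap('scene'); im=s['img'].astype(int); h=cv2.cvtColor(s['img'],cv2.COLOR_BGR2HSV)
G=cv2.inRange(h,(40,80,40),(85,255,255))
for u in range(320,355,3):
    g=np.flatnonzero(G[195:230,u]); 
    print(u,'green',(g.min()+195,g.max()+195) if len(g) else None, 'grey rows196..218',im[196:218,u].mean(1).astype(int).tolist())
for th in(-.262,-.2,-.15): print(th,proj(s,O+102*X+Y*110*np.cos(th)+[0,0,110*np.sin(th)]).round(1))
print('cheek',proj(s,O+109.5*X),proj(s,O+109.5*X+Y*106-[0,0,28.5]))
E
python3 prof.py; python3 -c "
from h import *;q=r.sense();print(q['tool_pos'],q['ft_force'])"
```

```text
320 green (np.int64(214), np.int64(216)) grey rows196..218 [101, 88, 83, 102, 116, 96, 89, 121, 170, 187, 162, 150, 161, 180, 174, 152, 133, 111, 105, 95, 72, 78]
323 green (np.int64(214), np.int64(218)) grey rows196..218 [104, 90, 89, 103, 120, 97, 90, 112, 166, 199, 166, 147, 159, 183, 189, 162, 138, 115, 108, 97, 74, 67]
326 green (np.int64(214), np.int64(218)) grey rows196..218 [113, 97, 85, 100, 124, 135, 134, 145, 170, 193, 163, 144, 153, 177, 201, 165, 140, 121, 107, 103, 75, 53]
329 green (np.int64(214), np.int64(219)) grey rows196..218 [181, 146, 122, 153, 175, 171, 152, 150, 178, 209, 170, 147, 149, 177, 204, 169, 147, 136, 115, 103, 78, 61]
332 green (np.int64(214), np.int64(219)) grey rows196..218 [193, 166, 148, 156, 179, 191, 160, 148, 165, 192, 173, 150, 150, 174, 200, 165, 147, 142, 114, 106, 82, 61]
335 green (np.int64(214), np.int64(219)) grey rows196..218 [166, 157, 145, 150, 176, 198, 166, 149, 164, 180, 172, 152, 153, 172, 197, 162, 146, 136, 111, 105, 81, 62]
338 green (np.int64(215), np.int64(219)) grey rows196..218 [155, 148, 134, 135, 167, 192, 161, 144, 159,
[... 361 characters left out ...]
8, 161, 134, 114, 108, 95, 68]
347 green (np.int64(215), np.int64(218)) grey rows196..218 [127, 127, 126, 127, 122, 116, 113, 101, 90, 77, 67, 66, 70, 80, 112, 139, 132, 123, 117, 108, 99, 73]
350 green (np.int64(215), np.int64(218)) grey rows196..218 [126, 128, 127, 124, 131, 131, 131, 130, 130, 128, 123, 119, 111, 102, 88, 75, 65, 62, 78, 97, 101, 75]
353 green None grey rows196..218 [123, 123, 126, 125, 129, 129, 129, 125, 129, 130, 126, 125, 127, 123, 124, 119, 115, 113, 118, 121, 117, 107]
-0.262 [351.4 214.3]
-0.2 [352.  212.5]
-0.15 [352.5 211. ]
cheek [316.28823295 214.24805447] [352.07657171 215.99668128]
[500.05330959 155.18486304  22.73202543] [ 1.04021942 -2.50825954  4.72893187]
```

The lit slat slope (~+1 px in 21) matches the green cheek slope (214→215 over 30 px) with no gap between flap and cheek, and the touch numbers give -0.266 rad. I'll release and set up behind ramekin B.

Emit:
{"api": "step_arm", "payload": {
  "targets": [
    [[0,4,18,0,0,0],[0,8,50,0,0,0],[0,0,90,0.065,0.011,0],[-4,-37,110,0.13,0.022,0],[-8,-77,115,0.2,0.034,0],[-11,-117,115,0.258,0.0455,0],[-15,-157,115,0.258,0.0455,0],[-18,-196,110,0.258,0.0455,0],[-18,-197,80,0.258,0.0455,0],[-18,-197,50,0.258,0.0455,0],[-18,-197,31,0.258,0.0455,0],[-18,-197,31,0.258,0.0455,0]]
  ],
  "fingers": 0
}}

```text
time: 13.35
tool_pos: [476.6, -41.8, 47.7]
tcp_rot: [-179.6, -0.1, 99.7]
ft_force: [-1.1, 0.1, -0.3]
finger_gap: 42.9
grip_force: 0.0
```

```bash
python3 prof.py | awk '{print}' | sed -n '2,9p' | cut -c1-200; python3 -c "
from flap import *;q=r.sense();p=q['tool_pos']-O;print(q['tool_pos'],p@X,p@Y,q['finger_gap'])
w=snap('wrist');m=cv2.inRange(cv2.cvtColor(w['img'],cv2.COLOR_BGR2HSV),(95,70,40),(125,255,255));n,l,st,c=cv2.connectedComponentsWithStats(m)
for i in range(1,n):
  if st[i][4]>300: print(st[i],c[i], [((onz(w,*pt,67)-O)@X,(onz(w,*pt,67)-O)@Y) for pt in ((st[i][0],st[i][1]+st[i][3]//2),(st[i][0]+st[i][2],st[i][1]+st[i][3]//2))])"
```

```text
323 green (np.int64(214), np.int64(217)) grey rows196..218 [149, 131, 126, 148, 173, 141, 130, 140, 166, 194, 164, 143, 156, 178, 186, 156, 137, 112, 105, 92, 71, 64]
326 green (np.int64(214), np.int64(218)) grey rows196..218 [185, 155, 142, 161, 186, 168, 149, 147, 165, 190, 163, 146, 147, 173, 199, 165, 136, 116, 109, 101, 75, 60]
329 green (np.int64(214), np.int64(219)) grey rows196..218 [201, 167, 148, 158, 177, 169, 152, 149, 176, 205, 166, 144, 150, 171, 200, 165, 143, 136, 115, 101, 75, 61]
332 green (np.int64(214), np.int64(219)) grey rows196..218 [196, 164, 144, 152, 176, 185, 156, 147, 164, 188, 171, 147, 147, 169, 196, 164, 146, 138, 112, 102, 80, 58]
335 green (np.int64(214), np.int64(219)) grey rows196..218 [184, 161, 144, 148, 171, 196, 164, 148, 158, 177, 168, 148, 147, 169, 189, 159, 143, 133, 109, 104, 81, 61]
338 green (np.int64(215), np.int64(219)) grey rows196..218 [177, 170, 149, 146, 168, 187, 161, 146, 155, 174, 181, 154, 145, 166, 190, 176, 149, 134, 109, 106, 87, 65]
341 green (np.int64(215), np.int64(219)) grey rows196..218 [107, 121, 124, 140, 171, 202, 165, 145, 146, 168, 186, 157, 146, 156, 173, 170, 151, 129, 107, 108, 96, 66]
344 green (np.int64(215), np.int64(219)) grey rows196..218 [119, 101, 86, 82, 87, 93, 89, 95, 117, 155, 183, 155, 144, 153, 178, 186, 156, 133, 116, 108, 95, 71]
[478.11971153 -41.71729814  50.13315238] -54.04388353433391 -114.2686741759213 42.6515137452465
[  493    43   147   187 16331] [565.17463719 126.53701549] [(np.float64(19.672982736698234), np.float64(-53.22844819817313)), (np.float64(82.26590117847566), np.float64(-53.485110350363065))]
[ 241   51  180  186 8910] [328.9979798  134.24118967] [(np.float64(-88.43655774384756), np.float64(-56.19760762127845)), (np.float64(-10.76526664172839), np.float64(-56.50826828776326))]
```

Emit:
{"api": "step_arm", "payload": {
  "targets": [
    [[4,0.7,3,0,0,0],[2.6,8.7,3,0,0,0],[1.2,16.5,3,0,0,0],[0.2,22.4,3,0,0,0],[-0.9,28.3,3,0,0,0],[-1.9,34.2,3,0,0,0],[-3,40.1,3,0,0,0],[-4,46,3,0,0,0],[-5,52,3,0,0,0],[-6.1,57.8,3,0,0,0],[-7.1,63.7,3,0,0,0],[-8.2,69.6,3,0,0,0]]
  ]
}}

```text
time: 14.45
tool_pos: [472.0, 28.4, 55.0]
tcp_rot: [180.0, 0.0, 99.8]
ft_force: [0.3, -2.4, 2.8]
finger_gap: 42.9
grip_force: 1.5
```

```bash
cat > ram.py <<'E'
from flap import *
q=r.sense();p=q['tool_pos']-O;print(q['tool_pos'],'x,y',(p@X).round(1),(p@Y).round(1),q['ft_force'])
for n,lo in(('top',(326,150,270,270)),):
  s=snap('top');im=s['img'];m=cv2.inRange(cv2.cvtColor(im,cv2.COLOR_BGR2HSV),(95,70,40),(125,255,255));m[:150]=0;m[270:]=0;m[:,:270]=0;m[:,400:]=0
  n,l,st,c=cv2.connectedComponentsWithStats(m)
  for i in range(1,n):
    if st[i][4]>25:
      cc=st[i][:2]+st[i][2:4]/2-.5
      for z in(67,): P=onz(s,*cc,z)-O; print('top',st[i],'z',z,(P@X).round(1),(P@Y).round(1))
s=snap('scene');m=cv2.inRange(cv2.cvtColor(s['img'],cv2.COLOR_BGR2HSV),(95,70,40),(125,255,255));m[:150]=0;m[250:]=0;m[:,:240]=0;m[:,370:]=0
n,l,st,c=cv2.connectedComponentsWithStats(m)
for i in range(1,n):
    if st[i][4]>25:
        b=st[i]; P=onz(s,b[0]+b[2]/2-.5,b[1]+b[3]/2-.5,81)-O; print('scene',b,(P@X).round(1),(P@Y).round(1))
E
python3 ram.py
```

```text
[471.99096189  28.38644062  54.97029498] x,y -47.9 -44.2 [ 0.32748341 -2.38106346  2.79031215]
top [326 175   8  12  27] z 67 75.8 -32.9
scene [294 171  20  18 214] -26.1 -6.0
scene [283 196  24  17 277] 76.6 -54.9
```

Emit:
{"api": "step_arm", "payload": {
  "targets": [
    [[-0.9,5,0,0,0,0],[-1.7,10,0,0,0,0],[-2.6,15,0,0,0,0],[-3.5,20,0,0,0,0],[-4.3,24.5,0,0,0,0],[-5.2,29.5,0,0,0,0],[-6,34,0,0,0,0],[-7,39,-1,0,0,0],[-7.8,44,-2,0,0,0],[-8.7,49,-3,0,0,0],[-9.5,54,-4,0,0,0],[-10,57,-5,0,0,0]]
  ]
}}

```text
time: 15.55
tool_pos: [461.8, 85.5, 49.7]
tcp_rot: [-180.0, -0.0, 99.8]
ft_force: [-1.1, -0.2, -0.1]
finger_gap: 42.8
grip_force: 0.4
```

```bash
python3 ram.py; python3 prof.py | sed -n '3,9p' | cut -c1-40
```

```text
[461.78902585  85.53295099  49.68369608] x,y -48.0 13.9 [-1.08887425 -0.15175336 -0.13434196]
top [326 175  23  20 109] z 67 61.0 -52.0
scene [311 172  21  17 204] -12.0 43.9
scene [283 194  24  19 278] 72.4 -54.0
326 green (np.int64(214), np.int64(219))
329 green (np.int64(214), np.int64(219))
332 green (np.int64(215), np.int64(219))
335 green (np.int64(214), np.int64(219))
338 green (np.int64(215), np.int64(219))
341 green (np.int64(215), np.int64(218))
344 green (np.int64(215), np.int64(219))
```

Emit:
{"api": "step_arm", "payload": {
  "targets": [
    [[3,-15,4,0,0,0],[7,-38,6,0,0,0],[10,-55,35,0,0,0],[30,-75,70,0,0,0],[63,-92,85,0,0,0],[97,-107,85,0,0,0],[127,-108,80,0,0,0],[127,-108,45,0,0,0],[127,-108,10,0,0,0],[127,-108,4,0,0,0],[127,-108,4,0,0,0]]
  ]
}}

```text
time: 16.62
tool_pos: [585.7, -22.9, 50.3]
tcp_rot: [-179.6, -0.1, 99.8]
ft_force: [-1.0, 0.3, 0.0]
finger_gap: 42.7
grip_force: 0.0
```

```bash
python3 ram.py; python3 -c "
from flap import *
w=snap('wrist');m=cv2.inRange(cv2.cvtColor(w['img'],cv2.COLOR_BGR2HSV),(95,70,40),(125,255,255));n,l,st,c=cv2.connectedComponentsWithStats(m)
for i in range(1,n):
  if st[i][4]>300: print(st[i],c[i].round(0), [((onz(w,*pt,67)-O)@X,(onz(w,*pt,67)-O)@Y) for pt in ((st[i][0],st[i][1]+st[i][3]//2),(st[i][0]+st[i][2],st[i][1]+st[i][3]//2))])"
```

```text
[585.69624425 -22.94716486  50.28068304] x,y 55.2 -114.5 [-0.97181132  0.31118112  0.03753227]
top [326 176  13  21  78] z 67 59.1 -37.2
top [300 217  18  24  95] z 67 -48.8 48.0
scene [308 168  24  21 280] -22.3 41.9
scene [283 195  24  18 281] 74.5 -54.4
[ 234   44  173  180 8158] [320. 126.] [(np.float64(20.286159355157594), np.float64(-53.549896130490076)), (np.float64(96.82608078958653), np.float64(-53.83672972882434))]
```

Emit:
{"api": "step_arm", "payload": {
  "targets": [
    [[2,0.5,3,0,0,0],[0.6,8.7,3,0,0,0],[-0.8,16.5,3,0,0,0],[-1.8,22.4,3,0,0,0],[-2.9,28.3,3,0,0,0],[-3.9,34.2,3,0,0,0],[-5,40.1,3,0,0,0],[-6,46,3,0,0,0],[-7,52,3,0,0,0],[-8.1,57.8,3,0,0,0],[-9.1,63.7,3,0,0,0],[-10.2,69.6,3,0,0,0]]
  ]
}}

```text
time: 17.77
tool_pos: [578.8, 47.0, 57.0]
tcp_rot: [180.0, 0.0, 99.8]
ft_force: [0.0, -3.1, 2.2]
finger_gap: 42.6
grip_force: 1.3
```

Emit:
{"api": "step_arm", "payload": {
  "targets": [
    [[-0.9,5,0,0,0,0],[-1.7,10,0,0,0,0],[-2.6,15,0,0,0,0],[-3.5,20,0,0,0,0],[-4.3,25,0,0,0,0],[-5.2,30,0,0,0,0],[-6,35,0,0,0,0],[-7,40,-1,0,0,0],[-7.8,45,-2,0,0,0],[-8.7,50,-3,0,0,0],[-9.5,55,-4,0,0,0],[-10.5,60,-5,0,0,0]]
  ]
}}

```text
time: 18.77
tool_pos: [568.1, 107.0, 51.7]
tcp_rot: [-180.0, -0.0, 99.8]
ft_force: [1.1, -0.2, -0.5]
finger_gap: 42.7
grip_force: 0.2
```

```bash
python3 ram.py; python3 prof.py | sed -n '1,12p' | cut -c1-40
```

```text
[568.13731038 106.9655138   51.68960978] x,y 60.4 16.5 [ 1.07829769 -0.18261571 -0.52803564]
top [295 197  13   6  30] z 67 35.5 55.7
top [300 217  17  24  80] z 67 -48.5 49.4
scene [327 172   5  13  37] -15.9 69.5
scene [308 176   5   9  29] -19.4 12.2
scene [321 194  22  18 215] 94.0 47.6
320 green (np.int64(214), np.int64(216))
323 green (np.int64(214), np.int64(218))
326 green (np.int64(214), np.int64(219))
329 green (np.int64(214), np.int64(219))
332 green (np.int64(214), np.int64(219))
335 green (np.int64(214), np.int64(219))
338 green (np.int64(215), np.int64(219))
341 green (np.int64(215), np.int64(219))
344 green (np.int64(215), np.int64(219))
347 green (np.int64(215), np.int64(218))
350 green (np.int64(215), np.int64(218))
353 green None grey rows196..218 [123, 1
```

Emit:
{"api": "step_arm", "payload": {
  "targets": [
    [[3,-15,4,0,0,0],[7,-40,6,0,0,0],[5,-60,40,0,0,0],[0,-80,80,0,0,0],[-12,-95,120,0,0,0],[-24,-102,160,0,0,0],[-36,-102,200,0,0,0],[-48,-102,240,0,0,0],[-48,-102,250,0,0,0],[-48,-102,250,0,0,0]]
  ]
}}

```text
time: 19.75
tool_pos: [522.2, 3.9, 308.9]
tcp_rot: [179.4, 0.2, 99.8]
ft_force: [0.5, 0.3, 0.4]
finger_gap: 42.7
grip_force: 0.0
```

```bash
python3 ram.py; python3 - <<'E'
from flap import *
w=snap('wrist','w5.png'); h=cv2.cvtColor(w['img'],cv2.COLOR_BGR2HSV); m=cv2.inRange(h,(95,70,40),(125,255,255))
a=.262; N=Y*np.sin(a)+np.array([0,0,np.cos(a)]); S=Y*np.cos(a)-np.array([0,0,np.sin(a)])
def onslope(u,v,hh):
    e,d=ray(w,u,v); t=((O+N*hh-e)@N)/(d@N); p=e+d*t-O; return (p@X).round(1),(p@S).round(1)
for c in cv2.findContours(m,cv2.RETR_EXTERNAL,cv2.CHAIN_APPROX_NONE)[0]:
    if cv2.contourArea(c)<400: continue
    # rim outline: hull extreme left/right at ~rim height 7, foot = inner hole
    x,y,ww,hh=cv2.boundingRect(c); mask=np.zeros_like(m); cv2.drawContours(mask,[cv2.convexHull(c)],-1,255,-1)
    foot=cv2.bitwise_and(mask,cv2.bitwise_not(m)); foot=cv2.morphologyEx(foot,cv2.MORPH_OPEN,np.ones((7,7)))
    n,l,st,cc=cv2.connectedComponentsWithStats(foot); i=1+np.argmax(st[1:,4]); 
    f=st[i]; fc=f[:2]+f[2:4]/2-.5
    print('hull',(x,y,ww,hh),'foot',f,'foot on slope h42:',onslope(*fc,42),'edges',onslope(f[0],fc[1],42),onslope(f[0]+f[2],fc[1],42),onslope(fc[0],f[1],42),onslope(fc[0],f[1]+f[3],42))
    print('  rim rear/front h~3',onslope(x+ww/2,y+hh,3),onslope(x+ww/2,y,3))
g=cv2.inRange(h,(40,80,40),(85,255,255)); print(cv2.boundingRect(g))
o=np.zeros((600,800,3),np.uint8); o[:400,:640]=w['img']; s=snap('scene'); o[400:,:]=cv2.resize(s['img'][170:225,265:375],(400,200),interpolation=cv2.INTER_CUBIC).repeat(1,0).repeat(1,1)[:, :400] if False else 0
o[400:600,:400]=cv2.resize(s['img'][170:225,265:375],(400,200),interpolation=cv2.INTER_CUBIC); cv2.imwrite('pics/f1.png',o)
E
```

```text
[522.24542611   3.88768475 308.93099185] x,y -2.7 -77.0 [0.53276162 0.2510279  0.41564768]
top [295 180  15  23  77] z 67 58.9 49.1
top [298 217  20  24  96] z 67 -48.3 50.8
scene [308 167  35  45 590] 31.6 44.9
hull (248, 13, 64, 61) foot [ 253   18   47   49 1819] foot on slope h42: (np.float64(-48.8), np.float64(45.0)) edges (np.float64(-72.6), np.float64(45.1)) (np.float64(-24.0), np.float64(44.9)) (np.float64(-48.6), np.float64(69.2)) (np.float64(-49.1), np.float64(19.6))
  rim rear/front h~3 (np.float64(-49.6), np.float64(25.5)) (np.float64(-48.8), np.float64(94.1))
hull (344, 10, 67, 69) foot [ 358   15   47   48 1818] foot on slope h42: (np.float64(59.8), np.float64(48.1)) edges (np.float64(36.0), np.float64(48.2)) (np.float64(84.6), np.float64(48.0)) (np.float64(59.6), np.float64(71.8)) (np.float64(59.9), np.float64(23.3))
  rim rear/front h~3 (np.float64(63.2), np.float64(19.3)) (np.float64(62.9), np.float64(97.0))
(147, 0, 367, 392)
```

Both ramekins sit on the slope: foot centres at (-49, s=45) and (60, s=48), so the rims lie wholly between hinge and lip. The flap has not moved. Next is the pestle.

Emit:
{"api": "step_arm", "payload": {
  "targets": [
    [[-6,-35,0,0,0,-0.06],[-13,-72,-5,0,0,-0.13],[-20,-110,-10,0,0,-0.2],[-28,-148,-20,0,0,-0.28],[-36,-186,-30,0,0,-0.36],[-44,-224,-40,0,0,-0.44],[-52,-262,-50,0,0,-0.52],[-60,-300,-59,0,0,-0.6],[-62,-317,-59,0,0,-0.6],[-62,-317,-59,0,0,-0.6],[-62,-317,-59,0,0,-0.6]]
  ],
  "fingers": -0.2
}}

```text
time: 20.87
tool_pos: [457.2, -312.6, 240.4]
tcp_rot: [-179.8, -0.1, 65.3]
ft_force: [0.3, 0.2, 0.4]
finger_gap: 51.2
grip_force: 0.0
```

```bash
python3 - <<'E'
from flap import *
import pickle
w=snap('wrist'); pickle.dump(w,open('w6.pkl','wb')); q=r.sense(); print(q['tool_pos'],q['tcp_rot'],q['finger_gap'])
for p in((460,-313,16),(490,-250,16),(431,-378,16)): print(proj(w,p).round(0))
g=w['img'].max(2); m=(g<60).astype(np.uint8)*255
n,l,st,c=cv2.connectedComponentsWithStats(m)
for i in range(1,n):
    if st[i][4]>300:
        ys,xs=np.nonzero(l==i); rc=cv2.minAreaRect(np.c_[xs,ys].astype(np.float32))
        print(st[i],c[i].round(1),np.round(rc[0],1),np.round(rc[1],1),round(rc[2],1))
u=np.array([cv2.boundingRect(m)]);print(u)
E
```

```text
[ 457.76382595 -311.85220286  241.05930063] [-1.79822685e+02 -7.45072055e-02  6.53996871e+01] 51.28432527552507
[323. 164.]
[324. 102.]
[323. 220.]
[ 309   92   28  137 2842] [322.1 157.3] [322.5 160. ] [136.  27.] 90.0
[   42   252   556   148 34843] [319.4 354.2] [319.5 325.5] [555. 147.] -0.0
[[ 42  92 556 308]]
```

```bash
python3 - <<'E'
from h import *
import pickle
w=pickle.load(open('w6.pkl','rb'))
m=(w['img'].max(2)<60)
for v in(100,130,160,190,220):
    xs=np.flatnonzero(m[v,290:350])+290; print(v,xs.min(),xs.max(),onz(w,xs.mean(),v,16).round(1), (np.linalg.norm(onz(w,xs.min()-.5,v,16)-onz(w,xs.max()+.5,v,16))).round(1))
a,b=onz(w,322.5,92,16),onz(w,322.5,228.5,16); print(a,b,np.linalg.norm(a-b),(a+b)/2)
d=a-b; print(np.degrees(np.arctan2(d[1],d[0])))
E
```

```text
100 310 336 [ 490.1 -247.1   16. ] 30.2
130 313 332 [ 475.9 -276.9   16. ] 23.0
160 313 331 [ 460.9 -308.3   16. ] 22.5
190 313 330 [ 445.  -341.5   16. ] 21.9
220 310 332 [ 428.2 -376.8   16. ] 28.8
[ 493.07966176 -239.1825753    16.        ] [ 425.15065998 -387.99816265   16.        ] 163.5861495353909 [ 459.11516087 -313.59036897   16.        ]
65.46499536670746
```

Emit:
{"api": "step_arm", "payload": {
  "targets": [
    [[1,-1,-40,0,0,0],[1,-1,-80,0,0,0],[1,-1,-120,0,0,0],[1,-1,-160,0,0,0],[1,-1,-195,0,0,0],[1,-1,-220,0,0,0],[1,-1,-232,0,0,0],[1,-1,-238,0,0,0],[1,-1,-238,0,0,0]]
  ]
}}

```text
time: 21.67
tool_pos: [459.3, -312.4, 4.3]
tcp_rot: [-179.9, -0.0, 65.5]
ft_force: [0.2, -0.5, -0.2]
finger_gap: 50.9
grip_force: 0.0
```

```bash
python3 - <<'E'
from h import *
w=snap('wrist'); q=r.sense(); print(q['tool_pos'],q['tcp_rot'],w['eye'],q['ft_force'])
for p in((458.7,-313.2,16),): print(proj(w,p).round(0))
cv2.imwrite('pics/p1.png',w['img'])
m=(w['img'].max(2)<60)
for v in (60,100,140,180,200,210): xs=np.flatnonzero(m[v,200:440])+200; print(v,xs.min() if len(xs) else 0,xs.max() if len(xs) else 0, onz(w,xs.mean(),v,16).round(1) if len(xs) else 0)
E
```

```text
[ 460.14153564 -313.34122622    5.81237913] [1.79950624e+02 8.22661573e-03 6.54780885e+01] [ 491.30830995 -241.96826848  163.15558911] [ 0.3595791  -0.04454173  1.24456032]
[320. 260.]
60 0 0 0
100 285 356 [ 490.8 -243.5   16. ]
140 286 355 [ 483.7 -259.    16. ]
180 295 345 [ 475.9 -275.6   16. ]
200 295 344 [ 471.7 -284.3   16. ]
210 296 344 [ 469.8 -289.    16. ]
```

Emit:
{"api": "step_arm", "payload": {
  "targets": [
    [[-1,0,-4,0,0,0],[-1,0,-8,0,0,0],[-1,0,-11,0,0,0],[-1,0,-13,0,0,0],[-1,0,-13,0,0,0]]
  ]
}}

```text
time: 22.13
tool_pos: [458.1, -313.5, -8.3]
tcp_rot: [-180.0, -0.0, 65.4]
ft_force: [-0.4, 0.7, -0.1]
finger_gap: 51.0
grip_force: 0.0
```

Emit:
{"api": "step_arm", "payload": {
  "targets": [
    [[0,0,0,0,0,0],[0,0,0,0,0,0],[0,0,0,0,0,0],[0,0,0,0,0,0],[0,0,0,0,0,0],[0,0,0,0,0,0]]
  ],
  "fingers": 1,
  "newtons": 60
}}

```text
time: 22.63
tool_pos: [458.6, -313.8, -7.6]
tcp_rot: [180.0, 0.0, 65.4]
ft_force: [-2.0, 1.4, 5.4]
finger_gap: 21.6
grip_force: 59.1
```

Emit:
{"api": "step_arm", "payload": {
  "targets": [
    [[0,0,5,0,0,0],[0,0,15,0,0,0],[0,0,30,0,0,0],[0,0,50,0,0,0],[0,0,50,0,0,0],[0,0,50,0,0,0]]
  ]
}}

```text
time: 23.13
tool_pos: [459.4, -314.4, 43.4]
tcp_rot: [179.8, 0.0, 65.4]
ft_force: [0.2, -0.0, -2.7]
finger_gap: 21.9
grip_force: 59.0
```

```bash
python3 - <<'E'
from h import *
w=snap('wrist'); q=r.sense(); print(q['tool_pos'],q['ft_force'],q['finger_gap'],q['grip_force'])
s=snap('scene'); t=snap('top')
o=np.zeros((600,800,3),np.uint8); o[:300,:480]=cv2.resize(w['img'],(480,300))
o[300:,:400]=cv2.resize(s['img'][130:250,120:280],(400,300),interpolation=cv2.INTER_CUBIC)
o[300:,400:]=cv2.resize(t['img'][140:265,270:436],(400,300),interpolation=cv2.INTER_CUBIC)
cv2.imwrite('pics/g1.png',o)
T=q['tool_pos']; print('below TCP wrist rows',[(z,proj(w,[T[0],T[1],z]).round(0)) for z in(40,50,60,66,80)])
m=(w['img'].max(2)<60)
for v in range(0,230,15): xs=np.flatnonzero(m[v,200:440])+200; print(v,xs.min() if len(xs) else 0,xs.max() if len(xs) else 0)
E
```

```text
[ 458.50233103 -313.65456997   41.9567675 ] [ 0.04130444 -0.29527214 -2.61094793] 21.88465363363751 59.01608347892761
below TCP wrist rows [(40, array([318., 245.])), (50, array([318., 253.])), (60, array([318., 263.])), (66, array([318., 269.])), (80, array([318., 285.]))]
0 0 0
15 0 0
30 0 0
45 0 0
60 0 0
75 0 0
90 283 360
105 282 360
120 283 359
135 283 359
150 291 351
165 293 347
180 294 347
195 294 346
210 294 346
225 295 345
```

Emit:
{"api": "step_arm", "payload": {
  "targets": [
    [[7,-5,35,0,0,0],[15,-10,70,0,0,0],[25,-20,110,0,0,0],[25,-20,120,0,0,0],[25,-20,120,0,0,0],[25,-20,120,0,0,0]]
  ]
}}

```text
time: 23.78
tool_pos: [483.0, -333.3, 160.7]
tcp_rot: [-179.9, -0.0, 65.4]
ft_force: [-0.3, 1.2, -2.6]
finger_gap: 21.7
grip_force: 59.7
```

```bash
python3 - <<'E'
from h import *
w=snap('wrist','r1.png'); q=r.sense(); print(q['tool_pos'],w['eye'])
h=cv2.cvtColor(w['img'],cv2.COLOR_BGR2HSV); m=cv2.inRange(h,(5,70,50),(24,255,255))
n,l,st,c=cv2.connectedComponentsWithStats(m); i=1+np.argmax(st[1:,4]); print(st[i],c[i])
for p in((649,-296,8),(610,-300,62),(686,-291,62)): print(proj(w,p).round(0))
mm=(l==i).astype(np.uint8)*255; ct=max(cv2.findContours(mm,cv2.RETR_EXTERNAL,cv2.CHAIN_APPROX_NONE)[0],key=cv2.contourArea)
ap=cv2.approxPolyDP(ct,3,True)[:,0]; 
for p in ap: print(p,'z8',onz(w,*p.astype(float),8).round(0)[:2],'z74',onz(w,*p.astype(float),74).round(0)[:2])
b=w['img'][max(0,st[i][1]-20):st[i][1]+st[i][3]+20, max(0,st[i][0]-40):st[i][0]+st[i][2]+20]; cv2.imwrite('pics/r1c.png',cv2.resize(b,None,fx=3,fy=3,interpolation=cv2.INTER_CUBIC)); print(b.shape,st[i][0]-40,st[i][1]-20)
E
```

```text
[ 482.04541526 -332.44845179  159.07450745] [ 515.04669902 -262.86704102  319.57204764]
[  389     0   198   136 13590] [478.87203826  59.899117  ]
[474.  65.]
[457.  88.]
[557.  28.]
[557   0] z8 [ 727. -276.] z74 [ 682. -273.]
[543   0] z8 [ 716. -271.] z74 [ 673. -269.]
[540  10] z8 [ 712. -277.] z74 [ 670. -274.]
[534   0] z8 [ 709. -268.] z74 [ 668. -267.]
[493   0] z8 [ 678. -254.] z74 [ 644. -256.]
[390  66] z8 [ 582. -266.] z74 [ 568. -265.]
[389  72] z8 [ 579. -270.] z74 [ 566. -268.]
[424 135] z8 [ 589. -335.] z74 [ 574. -320.]
[463 112] z8 [ 629. -330.] z74 [ 605. -316.]
[471 120] z8 [ 633. -340.] z74 [ 608. -324.]
[478 117] z8 [ 640. -340.] z74 [ 614. -324.]
[479 102] z8 [ 645. -328.] z74 [ 617. -314.]
[554  58] z8 [ 715. -319.] z74 [ 672. -307.]
[553  46] z8 [ 716. -309.] z74 [ 673. -300.]
[573  61] z8 [ 729. -329.] z74 [ 684. -315.]
[583  56] z8 [ 738. -328.] z74 [ 691. -314.]
[585  48] z8 [ 741. -323.] z74 [ 693. -310.]
[551  25] z8 [ 718. -292.] z74 [ 675. -286.]
(156, 258, 3) 349 -20
```

View pics/r1c.png

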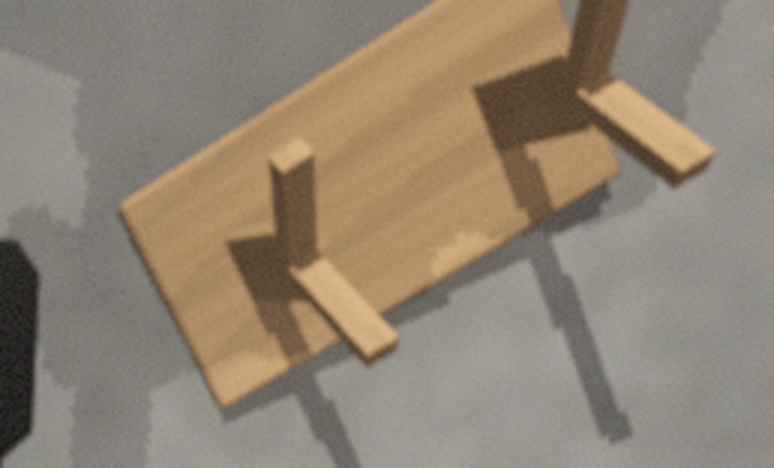

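The crop shows the rest with notch bottoms at about (305,265) and (595,95), and three base corners clear of the pestle.

```bash
python3 - <<'E'
from h import *
w=snap('wrist'); q=r.sense(); print(q['tool_pos'],q['tcp_rot'],w['eye'])
P=[onz(w,349+x/3,y/3,50) for x,y in((303,264),(594,94))]; print(P,np.linalg.norm(P[1]-P[0]),(P[0]+P[1])/2,np.degrees(np.arctan2(*(P[1]-P[0])[1::-1])))
for z,pts in((74,((292,155),(385,345),(698,160))),(8,((122,207),(222,403),(618,170)))): print(z,[onz(w,349+x/3,y/3,z).round(0) for x,y in pts])
E
```

```text
[ 481.59215509 -332.09920493  158.37744324] [-1.79705002e+02 -8.01123686e-02  6.54184933e+01] [ 514.45987846 -262.35865673  318.00513648]
[array([ 607.64669148, -298.38282904,   50.        ]), array([ 684.45946018, -290.20398275,   50.        ])] 77.24697380582889 [ 646.05307583 -294.2934059    50.        ] 6.0778222683762495
74 [array([ 604., -272.,   74.]), array([ 612., -321.,   74.]), array([ 688., -311.,   74.])]
8 [array([ 579., -267.,    8.]), array([ 587., -333.,    8.]), array([ 713., -317.,    8.])]
```

Emit:
{"api": "step_arm", "payload": {
  "targets": [
    [[16,4,0,0,0,-0.1],[32,8,0,0,0,-0.21],[50,12,0,0,0,-0.32],[68,16,0,0,0,-0.43],[86,20,0,0,0,-0.54],[104,25,0,0,0,-0.65],[122,30,0,0,0,-0.76],[140,34,0,0,0,-0.87],[155,38,0,0,0,-0.97],[164,39.5,0,0,0,-1.03],[164,39.5,0,0,0,-1.03],[164,39.5,0,0,0,-1.03]]
  ]
}}

```text
time: 24.88
tool_pos: [646.0, -293.1, 158.7]
tcp_rot: [-179.9, 0.2, 6.6]
ft_force: [-0.5, -0.0, -3.0]
finger_gap: 21.6
grip_force: 59.5
```

Emit:
{"api": "step_arm", "payload": {
  "targets": [
    [[0,0,-20,0,0,0],[0,0,-45,0,0,0],[0,0,-70,0,0,0],[0,0,-80,0,0,0],[0,0,-80,0,0,0],[0,0,-80,0,0,0]]
  ]
}}

```text
time: 25.38
tool_pos: [646.1, -293.9, 81.2]
tcp_rot: [-179.9, 0.1, 6.4]
ft_force: [0.8, -1.0, -1.9]
finger_gap: 21.6
grip_force: 59.6
```

```bash
cat > pes.py <<'E'
from h import *
w=snap('wrist'); q=r.sense(); print(q['tool_pos'],q['tcp_rot'],q['ft_force'],q['finger_gap'])
T=q['tool_pos']; az=T[2]+23.6
t=snap('top'); k=t['img'].max(2)<50
x=[proj(t,p) for p in((646.5,-294,67),)]; print('seat px',x)
m=(w['img'].max(2)<60)
for v in (90,110,150,180,210): xs=np.flatnonzero(m[v,200:440])+200; print(v,xs.min(),xs.max(),onz(w,xs.mean(),v,az).round(1)) if len(xs) else 0
E
python3 pes.py
```

```text
[ 647.36553129 -294.49905881   83.04075761] [ 1.79970015e+02 -3.93353469e-02  6.42433289e+00] [ 0.55806851 -0.16250473 -1.72133462] 22.165749656657738
seat px [array([453.82047402, 162.84131966])]
90 283 359 [ 725.7 -287.6  106.6]
110 283 360 [ 718.3 -288.9  106.6]
150 292 350 [ 702.5 -288.8  106.6]
180 294 346 [ 690.3 -292.7  106.6]
210 295 345 [ 677.  -294.   106.6]
```

Emit:
{"api": "step_arm", "payload": {
  "targets": [
    [[0,0,-10,0,0,0],[0,0,-20,0,0,0],[0,0,-28,0,0,0],[0,0,-32,0,0,0],[0,0,-34,0,0,0],[0,0,-35.5,0,0,0],[0,0,-35.5,0,0,0]]
  ]
}}

```text
time: 26.07
tool_pos: [647.1, -293.9, 45.9]
tcp_rot: [-180.0, 0.0, 6.4]
ft_force: [0.4, 0.1, -2.1]
finger_gap: 21.8
grip_force: 59.6
```

Emit:
{"api": "step_arm", "payload": {
  "targets": [
    [[0,0,-1,0,0,0],[0,0,-2,0,0,0],[0,0,-2,0,0,0]]
  ]
}}

```text
time: 26.32
tool_pos: [647.8, -294.1, 45.0]
tcp_rot: [180.0, -0.1, 6.4]
ft_force: [-0.4, 1.3, 0.2]
finger_gap: 21.9
grip_force: 59.8
```

Contact is starting at about the expected height, so I'll settle it a little more before opening.

Emit:
{"api": "step_arm", "payload": {
  "targets": [
    [[0,0,-0.7,0,0,0],[0,0,-1.4,0,0,0],[0,0,-1.4,0,0,0]]
  ]
}}

```text
time: 26.57
tool_pos: [647.9, -294.0, 44.4]
tcp_rot: [180.0, -0.1, 6.4]
ft_force: [-1.2, 2.3, 5.1]
finger_gap: 21.9
grip_force: 60.5
```

Emit:
{"api": "step_arm", "payload": {
  "targets": [
    [[0,0,0,0,0,0],[0,0,0,0,0,0],[0,0,0,0,0,0],[0,0,0,0,0,0],[0,0,0,0,0,0],[0,0,0,0,0,0]]
  ],
  "fingers": -0.2
}}

```text
time: 27.07
tool_pos: [647.3, -294.1, 42.9]
tcp_rot: [-180.0, 0.0, 6.4]
ft_force: [0.6, -0.7, -0.5]
finger_gap: 51.2
grip_force: 0.0
```

Emit:
{"api": "step_arm", "payload": {
  "targets": [
    [[0,0,10,0,0,0],[0,0,30,0,0,0],[0,0,60,0,0,0],[0,0,100,0,0,0],[0,0,140,0,0,0],[-10,0,180,0,0,0],[-30,0,200,0,0,0],[-30,0,200,0,0,0]]
  ]
}}

```text
time: 27.73
tool_pos: [618.3, -296.0, 253.1]
tcp_rot: [179.6, -0.5, 6.4]
ft_force: [-0.6, 0.2, 1.2]
finger_gap: 51.1
grip_force: 0.0
```

```bash
python3 - <<'E'
from flap import *
w=snap('wrist','z1.png'); q=r.sense(); print(q['tool_pos'],q['tcp_rot'],q['ft_force'],q['finger_gap'])
m=(w['img'].max(2)<60).astype(np.uint8)
n,l,st,c=cv2.connectedComponentsWithStats(m)
for i in range(1,n):
    if st[i][4]>300: print(st[i],c[i].round(1))
for p in((646.5-79.5,-294-8.6,67),(646.5+79.5,-294+8.6,67)): print('expected ends',proj(w,p).round(0))
i=min((i for i in range(1,n) if st[i][4]>800),key=lambda i:st[i][1])
x,y,ww,hh=st[i][:4]
for v in(y,y+hh//4,y+hh//2,y+3*hh//4,y+hh-1):
    xs=np.flatnonzero(l[v]==i); print(v,xs.min(),xs.max(),onz(w,xs.mean(),v,67).round(1))
E
python3 ram.py; python3 prof.py | sed -n '3,8p'
```

```text
[ 618.25785134 -295.40282116  249.46072931] [179.69093984  -0.39667456   6.36206043] [ 0.34432962  0.07336763 -0.24224586] 51.45392362210662
[  20    0  140   38 4062] [94.3 15.7]
[ 302   59   31  158 2988] [318.8 135.2]
[   42   253   557   147 34779] [320.3 353.9]
expected ends [319. 218.]
expected ends [319.  65.]
0 20 159 [757.4 -68.5  67. ]
9 27 157 [750.2 -70.1  67. ]
19 39 152 [742.1 -72.6  67. ]
28 53 143 [734.6 -74.3  67. ]
37 85 96 [726.  -66.5  67. ]
[ 618.25785134 -295.40282116  249.46072931] x,y 39.9 -388.4 [ 0.34432962  0.07336763 -0.24224586]
top [292 180  22  23 114] z 67 58.7 47.7
top [300 217  18  24  96] z 67 -48.8 48.0
scene [308 168  35  44 594] 33.9 44.3
326 green (np.int64(214), np.int64(219)) grey rows196..218 [128, 88, 67, 68, 70, 70, 68, 70, 66, 70, 68, 74, 81, 82, 79, 98, 125, 119, 108, 102, 75, 55]
329 green (np.int64(214), np.int64(219)) grey rows196..218 [214, 160, 107, 80, 71, 73, 73, 69, 68, 69, 70, 72, 86, 99, 85, 90, 112, 122, 109, 101, 74, 58]
332 green (np.int64(214), np.int64(219)) grey rows196..218 [232, 217, 162, 104, 78, 69, 69, 69, 73, 72, 74, 74, 83, 100, 102, 86, 99, 114, 104, 102, 81, 62]
335 green (np.int64(214), np.int64(219)) grey rows196..218 [233, 226, 182, 134, 91, 77, 75, 79, 77, 84, 84, 86, 99, 113, 108, 97, 113, 112, 96, 91, 78, 63]
338 green (np.int64(215), np.int64(219)) grey rows196..218 [229, 207, 159, 125, 97, 88, 89, 88, 90, 93, 95, 108, 117, 127, 134, 132, 125, 115, 95, 96, 83, 65]
341 green (np.int64(215), np.int64(218)) grey rows196..218 [144, 129, 110, 108, 129, 149, 129, 121, 129, 149, 163, 141, 126, 131, 150, 147, 128, 112, 101, 100, 93, 68]
```

The pestle shows in the wrist view at columns 302-333, rows 59-217, matching the expected seat position and size at z≈67. The ramekins and flap are unchanged and the robot is clear.

```bash
python3 -c "
from bench import r
print(r.hand_in())"
```

```text
the job is handed in; nothing more can be done
None
```

I handed the job in at about 28 s of the 72 s allowed: by my camera and touch checks, the flap lies in line with the green cheeks (about 15° below level), both ramekins sit wholly on the slope, and the pestle lies in both notches of its rest; no verdict came back.

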